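# Unhook the measuring pail past its sprung keeper and stand it on the scale

## Robot

A 6-joint arm with a two-finger parallel gripper is mounted at the origin on the work surface. World frame = base frame: x ahead of the robot, y to its left, z up, the work surface at z = 0. Lengths are in m, angles in degrees, forces in N, time in s.
With the tool pointing down it reaches from about 0.325 to 0.85 m from the base axis. Payload 15.5 kg.
Tool frame: the origin (TCP) lies between the finger pads; the fingertips stand 25 mm ahead of it and the grasp point (between the pads) lies 6 mm ahead of it; z points along the fingers, y is the line along which they close (so a half turn about z gives the same grasp; the last joint's range is limited). The gripper opens to 91 mm and grips with 3 to 60 N. Pads are 32 mm wide; open, the fingers measure 118 mm over their backs; the gripper's body (76 mm by 178 mm) begins 60 mm behind the grasp point.
Start: joints at [-75.373, 28.281, 77.091, -0, 74.628, -5.472], TCP at [0.215, -0.587, 0.239] pointing down, gripper open.
Joint ranges: [-166.48, 166.48], [-47.26, 123.95], [12.59, 153.08], [-70.14, 250.14], [6.76, 159.57], [-176.63, 176.63]. Speed limits (degrees/s): [108.29, 108.29, 147.25, 172.46, 172.46, 172.46].

## Interface

Orientations are given as a 3x3 rotation matrix whose columns are the frame's x, y, z axes.
In Python, from cell import get_state, capture, close_job gives the robot as it stands.
- The arm moves only by the shell command python3 -m pendant 'ROWS'. ROWS is a JSON object of lists of equal length, an entry for each row: "offset": the shift along the world's x, y, z normalised to -1 to 1, where 1 is 50 cm, a list of three; "twist": the turn about the world's z normalised to -1 to 1, where 1 is 360 degrees; "jaw": the finger opening in mm, from 0 to 91.2. A call has 1 to 5 rows; each row is the pose to reach, as a shift and turn from the pose commanded when the call began, turning the shorter way round; what a row does not reach only later rows make up. A row lasts 1/12 s, in which the tool goes at most 41.7 mm and 7.16 degrees, less where a joint would pass 70% of its speed; a pose out of reach is approached as far as the arm can. A call with a number of a shift or a turn outside -1 to 1 is refused whole. A call with a gripper value outside its range is refused whole. The fingers move at their own pace and stop on an object; the grip force is fixed at half the most. Time passes only in rows, so rows that repeat a pose let the fingers close. It gives the time, the measured TCP pose, the force, the opening and the grip force at its end, in the units of the state.
- get_state(): the state, without advancing time (a new reading comes with each control period).
- capture(name): name is "scene" or "top" or "wrist"; returns a dict with "image" (420x560x3 uint8, blue, green, red), "camera_matrix" (3x3 intrinsics, pixels), "eye" and "attitude" of the camera in the world. Camera axes: x right, y up, looking along -z (the intrinsics and any distortion apply to the point x, -y, -z); pixel columns grow to the right and rows downward; lengths in m; the calibration is good to about 2 mm. The wrist camera is an equidistant fisheye: a pixel r from the principal point sees the ray r / f radians off the axis. A picture is of the moment at which its call begins. There is no depth.
- close_job(): hands the job in; it is judged then, once.
The state is a dict: "time": time; "qpos": joint angles; "joint_vel": joint speeds; "joint_efforts": joint torques, N m; "tcp_pos": TCP position; "eef_rot": TCP orientation; "wrist_force": force on the tool from outside, world axes, zero at the start; "ft_torque": the same for the moment, N m; "gripper_width": opening from 0.0 (shut) to 1.0 (fully open); "grasp_force": force on a finger pad.
Only numpy, scipy, OpenCV 4.12 (cv2) and the standard library are available. Lean on these libraries where they do the work, as an engineer would, in place of code of your own. Each camera call takes 0.05 s, during which the arm holds its last target. There are 200 camera calls.

## Task

The blue-handled measuring pail hangs on the rack's lockable peg. Press the orange sprung keeper rails down far enough to open the peg, without forcing them (18 N is the most they should ever feel), and while they stay pressed slide the pail off the end of the peg without yanking it against the keeper. Then set it down gently, upright in the middle of the steel platform of the kitchen scale, let go, and leave everything else where it is.

Things in the scene. Friction and masses are not known exactly. Their poses are not given: they have to be found in the camera images.
- rack: Dark steel utensil rack, fixed. Origin on the table below the root of its lockable peg; z up, x points back from the peg's free end, so the pail comes off along rack -x. Base 12 mm high at x -30 to 100 mm. Post 36 mm wide at x 0 to 24, top z 242. Crossbar 340 mm along y at x 10 to 24, top z 233, with a red turner (y 150) and sieve (y -150) hung on hooks reaching to x -35, z 231.
- peg_end (a point): Point fixed to the rack: free end of the peg, middle of its top face. The peg is a level bar 12 mm wide (y), 17.5 mm tall, from the post (rack x 0) to here (rack x -70 mm), top face at z 210 mm. Axes as the rack's.
- dog_rest (a point): Point fixed to the rack, where the top of the orange keeper dog is at rest: the dog, 4 mm wide, 8 mm long (rack x -62 to -70), stands 6 mm above the peg's top face and blocks the pail's eye. It sinks straight down with the rails, equally far wherever they are pressed: flush, i.e. open, after 6 mm, hard stop at 10 mm. It springs up when let go.
- rail_left (a point): Fixed to the rack: nominal middle of the top of the orange press rail on rack +y. Two flat rails, one part with the dog: rack x -13 to -93 mm, 17 to 41 mm off the peg's middle on each side, 5 mm thick. Their height was set by hand and is NOT measured: real unpressed top is up to 14 mm above or below this point (z 215), so feel for it. The point does not move when they are pressed.
- rail_right (a point): Same for the rail on rack -y. Total downward press on the rails: 2 N to start, 1.5 N more per mm; open at 11 N, hard stop at 17 N; 12 to 13 N is a good hold, more than 18 N (friction included) forces it. Fingers sliding along drag with up to 0.9 of the press. Fingertips either side of the pail's neck press both rails at once and can then close on the neck.
- pail: Measuring pail, 0.15 to 0.31 kg, origin under the centre of its base, z up, 176 mm tall. Aluminium cup 68 mm across, 60 mm high; stirrup 76 mm wide (y) up to a bar, top z 97. Above it a blue neck plate, 28 mm wide (y), 6 mm thick (x), z 95 to 176: grip across the 28 mm. Hangs with its x along rack x, about 46 mm out from the post; off the peg once its origin is beyond rack x -74.
- pail_eye (a point): Middle of the top edge of the eye through the pail's neck (along x), 130 mm above the pail's underside; axes as the pail's. Eye 17 mm wide (y), 19 mm high, neck solid above it. Hanging, this edge rests on the peg's top face; the pail can be lifted only 1.5 mm on the peg.
- scale: White kitchen scale, 170 x 210 mm, fixed. Origin on the table under its middle.
- scale_pan (a point): Centre of the top face of the scale's square steel platform, 150 x 150 mm, 26 mm above the table.
- board: Black cutting board, 170 x 240 x 12 mm, fixed. Origin under its middle. Scale and board may change sides.
- measure: Clear measuring cup on the board, 68 mm across, 50 mm high. Origin under its centre. Leave alone.
- bowl: Glass mixing bowl, 140 mm across, 60 mm high. Origin under its centre. Leave alone.
- squeeze: White squeeze bottle with orange cap, 54 mm across, 160 mm high. Origin under its centre. Leave alone.
- syrup: Clear bottle with red label, 70 mm across, 180 mm high. Origin under its centre. Leave alone.
Mind the look-alikes: they are no part of the job. What is shaped like the pail but yellow is not meant.

How it is judged (in metres and radians):
On the way:
1. the pail's eye has come off the end of the peg (x of pail in the frame of rack below -0.074 m), for 0.1 s.
At the end, for the whole second after the job is handed in: The pail stands on the scale's steel platform, upright within 0.1 rad, its centre within 30 mm of the platform's centre, its underside within 4 mm of the platform's top, at rest and let go (horizontal distance between pail and scale_pan below 0.03 m and z of pail in the frame of scale_pan between -0.004 and 0.004 m and angle between pail's own z axis and vertical below 0.1 rad and linear speed of pail below 0.02 m/s and contact force between pail and the fingers below 0.05 N); the robot touches nothing.
It fails at once if the rack or its keeper is forced: fingers or arm bear on it with more than 20 N (contact force between any of the fingers, the arm and rack above 20 N).
It fails at once if the pail is yanked against the peg or the keeper with more than 20 N (contact force between pail and rack above 20 N).
It fails at once if the pail is set down on the scale with more than 20 N (contact force between pail and scale above 20 N).
It fails at once if the pail is tipped by more than 0.6 rad (angle between pail's own z axis and vertical above 0.6 rad).
It fails at once if a bystander is moved by more than 20 mm (distance of any of measure, bowl, squeeze, syrup from where it was at the start of the episode above 0.02 m).
It also fails if it takes over 54 s, if anything falls off the work surface, if the arm or the gripper's body presses on something with over 40 N, if the wrist force passes 120 N, or if a joint passes its speed limit or range.

## Working session

There is one attempt and no reset: what is moved stays moved. The work goes in short steps, Python scripts to look and compute and a shell command to move; the robot and the scene stay as the last step left them, time stands still between calls to the robot, and variables do not carry over. Pictures are saved under pics/ and viewed, at most 10 in all, crops included, and the job is handed in when it is done.

```bash
ls; mkdir -p pics
python3 - <<'E'
from cell import *
import cv2,numpy as np
for n in("scene","top"):
    c=capture(n); cv2.imwrite(f"pics/{n}0.png",c["image"]); print(n,c["camera_matrix"],c["eye"],c["attitude"],[k for k in c])
s=get_state(); print(s)
E
```

```text
pics
scene [[497.95738162   0.         275.10155567]
 [  0.         497.95738162 208.35517789]
 [  0.           0.           1.        ]] [1.33142707 0.80415619 0.84121187] [[-0.7403737  -0.37001672  0.56119018]
 [ 0.6719677  -0.38567516  0.63222945]
 [-0.01749836  0.84518773  0.53418303]] ['image', 'camera_matrix', 'eye', 'attitude']
top [[384.59672071   0.         274.25317021]
 [  0.         384.59672071 215.52579371]
 [  0.           0.           1.        ]] [0.43431603 0.02331367 1.09191022] [[ 8.96646685e-03  9.86189994e-01 -1.65375021e-01]
 [-9.99957603e-01  9.18968468e-03  5.84661365e-04]
 [ 2.09633149e-03  1.65362767e-01  9.86230582e-01]] ['image', 'camera_matrix', 'eye', 'attitude']
{'time': 0.1, 'qpos': array([-7.53756787e+01,  2.83117733e+01,  7.71225707e+01, -1.16906267e-05,
        7.46290195e+01, -5.47234031e+00]), 'joint_vel': array([ 0.1082884 , -0.19741462,  0.03276632,  0.02334112, -0.06543227,
        0.07146527]), 'joint_efforts': array([ 6.46278349e-03, -8.80234909e+01, -3.82548201e+01,  7.12068519e-02,
        4.81844880e-02, -6.88278055e-05]), 'tcp_pos': array([ 0.21467158, -0.58664711,  0.23839898]), 'eef_rot': array([[ 9.39114270e-01,  3.43604875e-01, -2.79408576e-04],
       [ 3.43604972e-01, -9.39113666e-01,  1.07002319e-03],
       [ 1.05268771e-04, -1.10088022e-03, -9.99999388e-01]]), 'wrist_force': array([ 0.14537032, -0.05951986, -0.09281654]), 'ft_torque': array([ 0.00619866,  0.05561196, -0.0096822 ]), 'grasp_force': 0.0, 'gripper_width': 1.0004921791413532}
```

View pics/scene0.png

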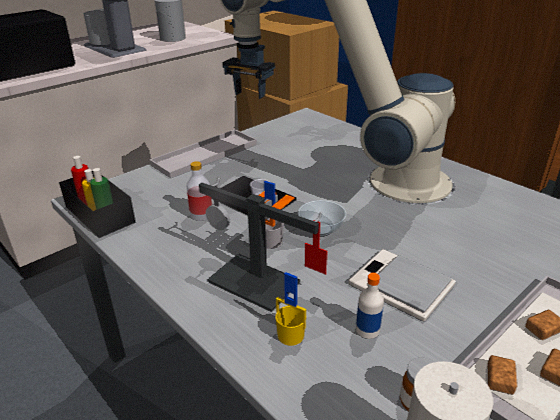

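View pics/top0.png

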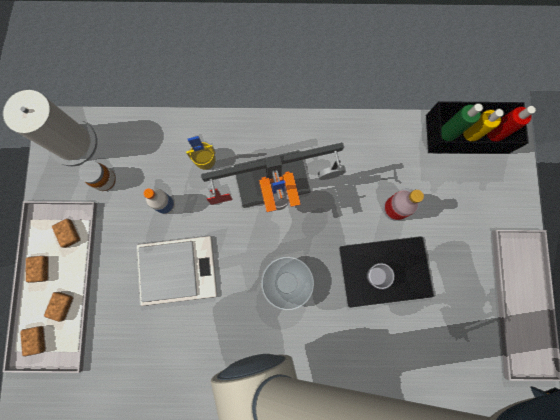

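The pictures show the rack with its crossbar from (202,177) to (343,148) in the top view and the orange rails near (280,190). The scale platform is near (167,271), the bowl at (288,283) and the board with the cup at (380,276). I'll enlarge the rack and the scale.

Run:
```python
import cv2,numpy as np
i=cv2.imread("pics/top0.png")
a=cv2.resize(i[135:225,190:350],None,fx=5,fy=5,interpolation=cv2.INTER_CUBIC)
cv2.imwrite("pics/a.png",a)
b=cv2.resize(i[225:315,125:225],None,fx=6,fy=6,interpolation=cv2.INTER_CUBIC)
cv2.imwrite("pics/b.png",b)
```

```text
(no output)
```

View pics/a.png

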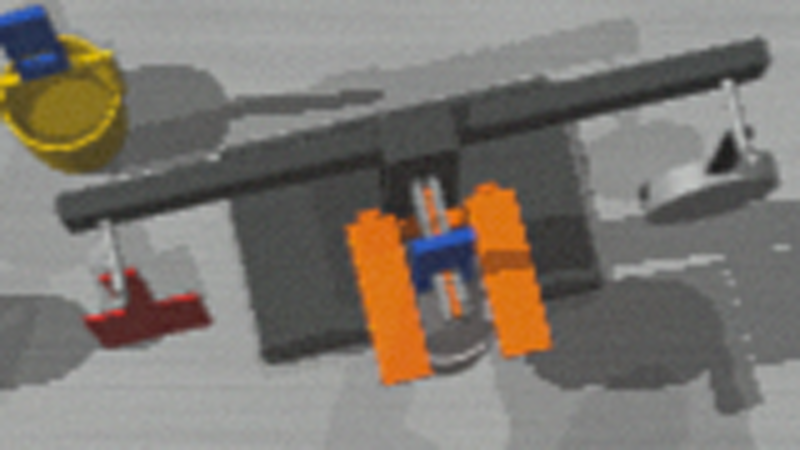

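View pics/b.png

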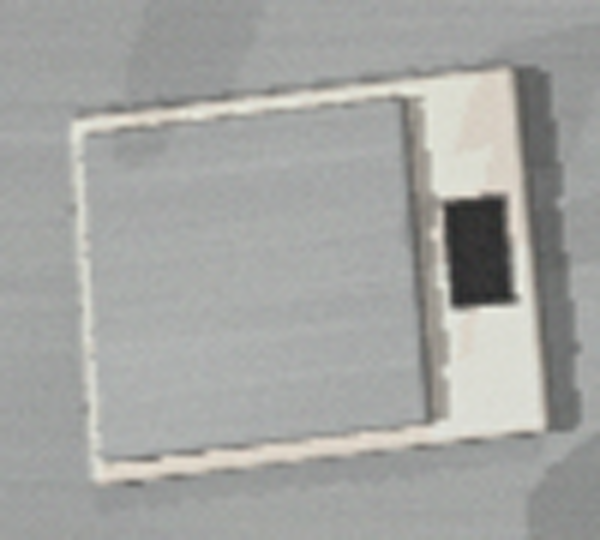

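Crop a shows the rail corners (left rail: (347,228), (383,212), (430,372), (385,385); right rail: (468,193), (512,185), (550,347), (505,357)), the back of the crossbar at (58,195) and (765,40), and the peg end at (453,317). Crop b shows the platform corners at (83,130), (405,97), (432,423) and (100,460).

```bash
cat > h.py <<'E'
import numpy as np,cv2
from cell import *
K=np.array([[384.59672071,0,274.25317021],[0,384.59672071,215.52579371],[0,0,1]])
E=np.array([0.43431603,0.02331367,1.09191022])
A=np.array([[8.96646685e-03,9.86189994e-01,-1.65375021e-01],[-9.99957603e-01,9.18968468e-03,5.84661365e-04],[2.09633149e-03,1.65362767e-01,9.86230582e-01]])
def proj(P):
    p=(np.atleast_2d(P)-E)@A; return np.c_[K[0,2]+K[0,0]*p[:,0]/-p[:,2],K[1,2]+K[0,0]*-p[:,1]/-p[:,2]]
def ray(u,v,z):
    d=A@np.array([(u-K[0,2])/K[0,0],-(v-K[1,2])/K[0,0],-1]); return E+d*(z-E[2])/d[2]
def R(t): c,s=np.cos(t),np.sin(t); return np.array([[c,-s,0],[s,c,0],[0,0,1]])
E
python3 - <<'E'
from h import *
from scipy.optimize import least_squares
obs=[((24,170,233),(58,195),0),((24,-170,233),(765,40),0),((-70,0,210),(453,317),0),
((-13,41,215),(347,228),1),((-13,17,215),(383,212),1),((-93,17,215),(430,372),1),((-93,41,215),(385,385),1),
((-13,-17,215),(468,193),1),((-13,-41,215),(512,185),1),((-93,-41,215),(550,347),1),((-93,-17,215),(505,357),1)]
P=np.array([o[0] for o in obs])/1e3; U=np.array([o[1] for o in obs])/5-.4+[190,135]; m=np.array([o[2] for o in obs])
def f(p):
    Q=P.copy(); Q[:,2]+=m*p[3]
    return (proj(Q@R(p[2]).T+[p[0],p[1],0])-U).ravel()
r=least_squares(f,[.6,.02,.2,0],x_scale=[.1,.1,.1,.01]); print(r.x,np.degrees(r.x[2])); print(r.fun.reshape(-1,2).round(1))
x,y,t,_=r.x
for n,q in dict(peg_end=(-.07,0,0),pail=(-.046,0,0),off=(-.12,0,0)).items(): print(n,R(t)@q+[x,y,0])
c=np.array([ray(125+u/6-.4,225+v/6-.4,.026) for u,v in((83,130),(405,97),(432,423),(100,460))]); print(c,c.mean(0))
print([np.linalg.norm(c[i]-c[i-1]) for i in range(4)])
E
```

```text
[ 0.69119393  0.02407225  0.23456444 -0.00520052] 13.43955227124965
[[-1.2 -0.1]
 [ 0.1 -0.5]
 [ 0.6  0.4]
 [-0.6 -1. ]
 [ 2.1 -0. ]
 [ 0.3  0.4]
 [-0.7  0. ]
 [-0.9  0.7]
 [ 0.2  0.1]
 [ 0.5 -0.1]
 [-0.5  0.2]]
peg_end [0.62311083 0.00780289 0.        ]
pail [0.64645361 0.01338095 0.        ]
off [ 0.57448005 -0.00381808  0.        ]
[[0.52317724 0.39824576 0.026     ]
 [0.53982086 0.25028594 0.026     ]
 [0.39204892 0.23152556 0.026     ]
 [0.37436502 0.38055354 0.026     ]] [0.45735301 0.3151527  0.026     ]
[np.float64(0.14986024585480895), np.float64(0.14889298313437188), np.float64(0.14895804785308522), np.float64(0.15007351389160006)]
```

```bash
P='python3 -m pendant'
$P '{"offset":[[0.2,0.28,0.18],[0.2,0.28,0.18],[0.2,0.28,0.18],[0.2,0.28,0.18],[0.2,0.28,0.18]],"twist":[-0.0185,-0.0185,-0.0185,-0.0185,-0.0185],"jaw":[46,46,46,46,46]}'
$P '{"offset":[[0.22,0.31,0],[0.22,0.31,0],[0.22,0.31,0],[0.22,0.31,0],[0.22,0.31,0]],"twist":[0,0,0,0,0],"jaw":[46,46,46,46,46]}'
$P '{"offset":[[0.22,0.31,0],[0.22,0.31,0],[0.22,0.31,0],[0.22,0.31,0],[0.22,0.31,0]],"twist":[0,0,0,0,0],"jaw":[46,46,46,46,46]}'
```

```text
time: 0.52
tcp_pos: [0.3162, -0.4445, 0.3305]
eef_rot: [[0.972, 0.233, 0.001], [0.233, -0.972, -0.0], [0.001, 0.001, -1.0]]
wrist_force: [1.1, -2.7, -0.2]
gripper_width: 0.667
grasp_force: 0.0
time: 0.93
tcp_pos: [0.4262, -0.2885, 0.3288]
eef_rot: [[0.972, 0.234, 0.0], [0.234, -0.972, 0.001], [0.0, -0.001, -1.0]]
wrist_force: [0.5, -1.0, -0.3]
gripper_width: 0.502
grasp_force: 0.0
time: 1.35
tcp_pos: [0.5363, -0.1335, 0.3287]
eef_rot: [[0.972, 0.234, 0.0], [0.234, -0.972, 0.001], [0.0, -0.001, -1.0]]
wrist_force: [-0.5, -0.1, -1.0]
gripper_width: 0.507
grasp_force: 0.0
```

```bash
P='python3 -m pendant'
$P '{"offset":[[0.22,0.294,0],[0.22,0.294,0],[0.22,0.294,0],[0.22,0.294,0],[0.22,0.294,0]],"twist":[0,0,0,0,0],"jaw":[46,46,46,46,46]}'
$P '{"offset":[[0,0,0],[0,0,0],[0,0,0]],"twist":[0,0,0],"jaw":[46,46,46]}'
python3 - <<'E'
from cell import *
import cv2
c=capture("wrist");print(c["camera_matrix"],c["eye"],c["attitude"].round(4).tolist())
cv2.imwrite("pics/w1.png",c["image"])
E
```

```text
time: 1.77
tcp_pos: [0.6467, 0.0143, 0.3281]
eef_rot: [[0.972, 0.235, -0.0], [0.235, -0.972, 0.001], [-0.0, -0.001, -1.0]]
wrist_force: [-0.5, 1.4, -0.2]
gripper_width: 0.505
grasp_force: 0.0
time: 2.02
tcp_pos: [0.6443, 0.0095, 0.3286]
eef_rot: [[0.973, 0.232, -0.001], [0.232, -0.973, -0.0], [-0.001, -0.0, -1.0]]
wrist_force: [-0.1, 0.3, 0.6]
gripper_width: 0.501
grasp_force: 0.0
[[325.1922621    0.         276.27624843]
 [  0.         325.1922621  210.76613629]
 [  0.           0.           1.        ]] [0.70660211 0.02442833 0.47392675] [[0.2323, 0.9457, 0.2272], [-0.9726, 0.2261, 0.0534], [-0.0009, -0.2334, 0.9724]]
```

View pics/w1.png

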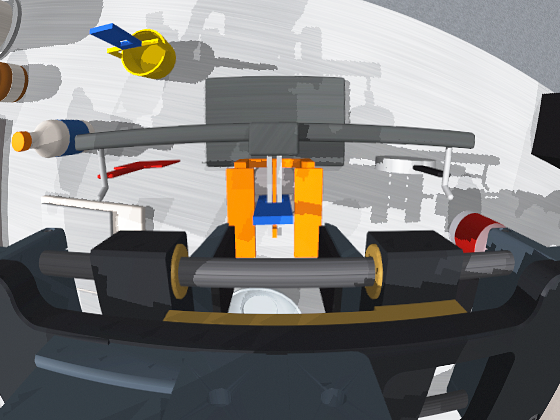

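The wrist picture shows the neck at about columns 254-293, rows 195-222, with the peg and dog near column 275 and the rails at columns 227-255 and 294-323. I'll enlarge this to measure it.

Run:
```python
import cv2
i=cv2.imread("pics/w1.png")
cv2.imwrite("pics/w1c.png",cv2.resize(i[145:255,205:345],None,fx=5.4,fy=5.4,interpolation=cv2.INTER_CUBIC))
```

```text
(no output)
```

View pics/w1c.png

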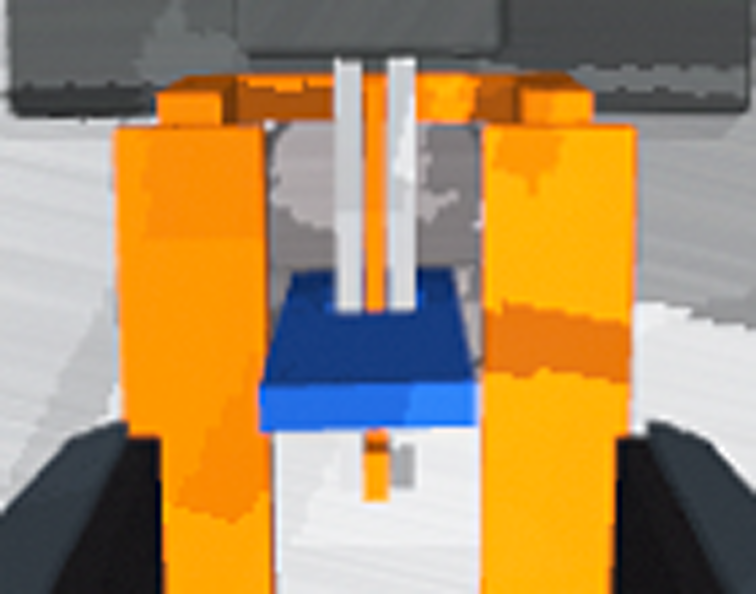

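```bash
cat >> h.py <<'E'
def wray(u,v,z,c):
    k=c["camera_matrix"]; d=np.array([u-k[0,2],v-k[1,2]])/k[0,0]; th=np.linalg.norm(d); d=d/th*np.sin(th)
    w=np.array(c["attitude"])@np.array([d[0],-d[1],-np.cos(th)]); e=np.array(c["eye"]); return e+w*(z-e[2])/w[2]
E
python3 - <<'E'
from h import *
c=dict(camera_matrix=np.array([[325.192,0,276.276],[0,325.192,210.766],[0,0,1]]),eye=[0.70660211,0.02442833,0.47392675],attitude=[[0.2323,0.9457,0.2272],[-0.9726,0.2261,0.0534],[-0.0009,-0.2334,0.9724]])
s=get_state(); T=s["tcp_pos"];print(T,s["eef_rot"].round(4).tolist(),s["wrist_force"])
def rel(u,v,z):
    p=wray(205+u/5.4-.4,145+v/5.4-.4,z,c); return p,(R(np.radians(-13.44))@(p-T)*1e3).round(1)
for n,u,v,z in [("nb",262,382,.256),("nb",473,380,.256),("nf",258,430,.256),("nf",477,427,.256),("peg",334,60,.21),("peg",416,60,.21),("peg",334,300,.21),("peg",416,300,.21),("dogL",364,500,.216),("dogR",388,500,.216)]+[("rail",u,126,z) for z in(.205,.215,.225) for u in(113,264,482,637)]:
    print(n,z,*rel(u,v,z))
E
```

```text
[0.64420532 0.00917263 0.32883038] [[0.9728, 0.2316, -0.0005], [0.2316, -0.9728, -0.0002], [-0.0006, 0.0001, -1.0]] [ 0.02458108  0.52261769 -0.09211789]
nb 0.256 [0.6487837  0.02730601 0.256     ] [  8.7  16.6 -72.8]
nb 0.256 [0.6553347  0.00105572 0.256     ] [  8.9 -10.5 -72.8]
nf 0.256 [0.64240918 0.02643469 0.256     ] [  2.3  17.2 -72.8]
nf 0.256 [ 0.64938652 -0.00097543  0.256     ] [  2.7 -11.1 -72.8]
peg 0.21 [0.68767769 0.02832257 0.21      ] [  46.7    8.5 -118.8]
peg 0.21 [0.6905253  0.01636221 0.21      ] [  46.7   -3.8 -118.8]
peg 0.21 [0.65183812 0.0199534  0.21      ] [   9.9    8.7 -118.8]
peg 0.21 [0.65476158 0.00771516 0.21      ] [   9.9   -3.9 -118.8]
dogL 0.216 [0.62347005 0.00846109 0.216     ] [ -20.3    4.1 -112.8]
dogR 0.216 [0.62433328 0.00485732 0.216     ] [ -20.3    0.4 -112.8]
rail 0.205 [0.66971323 0.0594657  0.205     ] [  36.5   43.  -123.8]
rail 0.205 [0.67494543 0.03656162 0.205     ] [  36.3   19.5 -123.8]
rail 0.205 [0.68271059 0.00396175 0.205     ] [  36.2  -14.  -123.8]
rail 0.205 [ 0.68849815 -0.01936449  0.205     ] [  36.4  -38.1 -123.8]
rail 0.215 [0.67108494 0.05816284 0.215     ] [  37.5   41.4 -113.8]
rail 0.215 [0.67612258 0.03611044 0.215     ] [  37.3   18.8 -113.8]
rail 0.215 [0.68359899 0.00472279 0.215     ] [  37.3  -13.5 -113.8]
rail 0.215 [ 0.68917134 -0.01773606  0.215     ] [  37.5  -36.6 -113.8]
rail 0.225 [0.67245665 0.05685999 0.225     ] [  38.6   39.8 -103.8]
rail 0.225 [0.67729973 0.03565927 0.225     ] [  38.3   18.1 -103.8]
rail 0.225 [0.68448739 0.00548384 0.225     ] [  38.3  -13.  -103.8]
rail 0.225 [ 0.68984454 -0.01610763  0.225     ] [  38.5  -35.2 -103.8]
```

The neck's middle is 5.6 mm along rack x and 3 mm along rack y from the tool, and the peg agrees. I'll correct for that and go down.

```bash
P='python3 -m pendant'
$P '{"offset":[[0.0096,0.008,0],[0.0096,0.008,0],[0.0096,0.008,-0.05],[0.0096,0.008,-0.1],[0.0096,0.008,-0.136]],"twist":[0,0,0,0,0],"jaw":[46,46,46,46,46]}'
$P '{"offset":[[0,0,-0.006],[0,0,-0.012],[0,0,-0.02],[0,0,-0.02],[0,0,-0.02]],"twist":[0,0,0,0,0],"jaw":[46,46,46,46,46]}'
$P '{"offset":[[0,0,-0.004],[0,0,-0.008],[0,0,-0.012],[0,0,-0.012],[0,0,-0.012]],"twist":[0,0,0,0,0],"jaw":[46,46,46,46,46]}'
```

```text
time: 2.48
tcp_pos: [0.649, 0.0136, 0.2594]
eef_rot: [[0.973, 0.232, -0.001], [0.232, -0.973, 0.0], [-0.001, -0.0, -1.0]]
wrist_force: [0.4, -0.6, -0.1]
gripper_width: 0.504
grasp_force: 0.0
time: 2.9
tcp_pos: [0.65, 0.014, 0.2519]
eef_rot: [[0.973, 0.232, 0.001], [0.232, -0.973, -0.0], [0.001, 0.0, -1.0]]
wrist_force: [0.2, -0.6, 0.1]
gripper_width: 0.501
grasp_force: 0.0
time: 3.32
tcp_pos: [0.6495, 0.0141, 0.2448]
eef_rot: [[0.973, 0.232, -0.0], [0.232, -0.973, 0.0], [-0.0, -0.0, -1.0]]
wrist_force: [-0.6, -0.8, -0.0]
gripper_width: 0.505
grasp_force: 0.0
```

```bash
P='python3 -m pendant'
$P '{"offset":[[0,0,-0.003],[0,0,-0.006],[0,0,-0.01],[0,0,-0.01]],"twist":[0,0,0,0],"jaw":[46,46,46,46]}'
$P '{"offset":[[0,0,-0.003],[0,0,-0.006],[0,0,-0.008],[0,0,-0.008]],"twist":[0,0,0,0],"jaw":[46,46,46,46]}'
```

```text
time: 3.65
tcp_pos: [0.6494, 0.0141, 0.2394]
eef_rot: [[0.973, 0.232, -0.001], [0.232, -0.973, 0.0], [-0.001, -0.0, -1.0]]
wrist_force: [-0.3, -0.8, 0.0]
gripper_width: 0.502
grasp_force: 0.0
time: 3.98
tcp_pos: [0.6495, 0.0141, 0.2356]
eef_rot: [[0.973, 0.232, -0.0], [0.232, -0.973, 0.0], [-0.0, -0.0, -1.0]]
wrist_force: [1.6, -0.1, 0.4]
gripper_width: 0.505
grasp_force: 0.0
```

```bash
P='python3 -m pendant'
$P '{"offset":[[0,0,-0.003],[0,0,-0.006],[0,0,-0.006]],"twist":[0,0,0],"jaw":[46,46,46]}'
$P '{"offset":[[0,0,-0.003],[0,0,-0.006],[0,0,-0.006]],"twist":[0,0,0],"jaw":[46,46,46]}' | grep -E "tcp|force"
```

```text
time: 4.23
tcp_pos: [0.6494, 0.0141, 0.2326]
eef_rot: [[0.973, 0.232, -0.0], [0.232, -0.973, 0.0], [-0.0, -0.0, -1.0]]
wrist_force: [-0.1, 0.1, 0.6]
gripper_width: 0.504
grasp_force: 0.0
tcp_pos: [0.6494, 0.014, 0.2296]
wrist_force: [-0.0, -0.5, 0.2]
grasp_force: 0.0
```

```bash
P='python3 -m pendant'
$P '{"offset":[[0,0,-0.003],[0,0,-0.006],[0,0,-0.006]],"twist":[0,0,0],"jaw":[46,46,46]}' | grep -E "tcp|force"
```

```text
tcp_pos: [0.6496, 0.0141, 0.2269]
wrist_force: [-1.4, -0.7, 5.4]
grasp_force: 2.6
```

```bash
P='python3 -m pendant'
$P '{"offset":[[0,0,-0.003],[0,0,-0.006],[0,0,-0.006]],"twist":[0,0,0],"jaw":[46,46,46]}' | grep -E "tcp|force"
$P '{"offset":[[0,0,-0.001],[0,0,-0.002],[0,0,-0.002]],"twist":[0,0,0],"jaw":[46,46,46]}' | grep -E "tcp|force"
```

```text
tcp_pos: [0.6497, 0.0141, 0.2243]
wrist_force: [-1.7, 0.7, 9.0]
grasp_force: 4.6
tcp_pos: [0.6497, 0.0141, 0.2235]
wrist_force: [-4.0, -0.0, 9.7]
grasp_force: 5.1
```

```bash
P='python3 -m pendant'
$P '{"offset":[[0,0,-0.002],[0,0,-0.004],[0,0,-0.004]],"twist":[0,0,0],"jaw":[46,46,46]}' | grep -E "tcp|force"
$P '{"offset":[[0,0,0],[0,0,0],[0,0,0]],"twist":[0,0,0],"jaw":[40,38,36]}' | grep -E "tcp|force|width"
$P '{"offset":[[0,0,0],[0,0,0]],"twist":[0,0],"jaw":[34,33]}' | grep -E "tcp|force|width"
```

```text
tcp_pos: [0.6497, 0.0141, 0.2217]
wrist_force: [-4.1, -0.3, 13.3]
grasp_force: 6.5
tcp_pos: [0.6502, 0.0143, 0.2221]
wrist_force: [-1.0, 2.8, 12.2]
gripper_width: 0.405
grasp_force: 6.2
tcp_pos: [0.6503, 0.0144, 0.2221]
wrist_force: [-0.5, 3.1, 11.8]
gripper_width: 0.362
grasp_force: 6.2
```

```bash
P='python3 -m pendant'
$P '{"offset":[[0,0,0],[0,0,0]],"twist":[0,0],"jaw":[31,31]}' | grep -E "tcp|force|width"
$P '{"offset":[[0,0,0],[0,0,0]],"twist":[0,0],"jaw":[29.5,29.5]}' | grep -E "tcp|force|width"
$P '{"offset":[[0,0,0],[0,0,0]],"twist":[0,0],"jaw":[28.5,28.5]}' | grep -E "tcp|force|width"
```

```text
tcp_pos: [0.6502, 0.0145, 0.2221]
wrist_force: [-0.8, 3.4, 12.7]
gripper_width: 0.338
grasp_force: 6.2
tcp_pos: [0.6503, 0.0144, 0.2221]
wrist_force: [-1.5, 2.9, 13.2]
gripper_width: 0.324
grasp_force: 7.1
tcp_pos: [0.6503, 0.0145, 0.2221]
wrist_force: [-2.2, 3.3, 12.2]
gripper_width: 0.314
grasp_force: 7.1
```

```bash
P='python3 -m pendant'
$P '{"offset":[[0,0,0],[0,0,0]],"twist":[0,0],"jaw":[27.5,27]}' | grep -E "tcp|force|width"
$P '{"offset":[[0,0,0],[0,0,0],[0,0,0]],"twist":[0,0,0],"jaw":[24,20,20]}' | grep -E "tcp|force|width"
```

```text
tcp_pos: [0.6503, 0.0145, 0.2221]
wrist_force: [-0.8, 4.7, 12.9]
gripper_width: 0.304
grasp_force: 31.6
tcp_pos: [0.6503, 0.0145, 0.2221]
wrist_force: [-1.8, 2.5, 13.1]
gripper_width: 0.306
grasp_force: 31.6
```

```bash
P='python3 -m pendant'
$P '{"offset":[[0,0,0.0008],[-0.0039,-0.0009,0.0008],[-0.0078,-0.0019,0.0008],[-0.0117,-0.0028,0.0008],[-0.0117,-0.0028,0.0008]],"twist":[0,0,0,0,0],"jaw":[20,20,20,20,20]}' | grep -E "tcp|force|width"
```

```text
tcp_pos: [0.6456, 0.0129, 0.2228]
wrist_force: [7.6, 3.0, 9.2]
gripper_width: 0.304
grasp_force: 35.2
```

```bash
P='python3 -m pendant'
$P '{"offset":[[-0.0039,-0.0009,0],[-0.0078,-0.0019,0],[-0.0117,-0.0028,0],[-0.0156,-0.0037,0]],"twist":[0,0,0,0],"jaw":[20,20,20,20]}' | grep -E "tcp|force|width"
$P '{"offset":[[-0.0039,-0.0009,0],[-0.0078,-0.0019,0],[-0.0117,-0.0028,0]],"twist":[0,0,0],"jaw":[20,20,20]}' | grep -E "tcp|force|width"
```

```text
tcp_pos: [0.6382, 0.011, 0.2228]
wrist_force: [8.8, 2.6, 8.1]
gripper_width: 0.302
grasp_force: 35.5
tcp_pos: [0.6323, 0.0096, 0.2228]
wrist_force: [8.1, 1.6, 8.8]
gripper_width: 0.304
grasp_force: 35.5
```

```bash
P='python3 -m pendant'
$P '{"offset":[[-0.0039,-0.0009,0],[-0.0078,-0.0019,0],[-0.0117,-0.0028,0]],"twist":[0,0,0],"jaw":[20,20,20]}' | grep -E "tcp|force|width"
$P '{"offset":[[-0.0039,-0.0009,0],[-0.0078,-0.0019,0],[-0.0117,-0.0028,0]],"twist":[0,0,0],"jaw":[20,20,20]}' | grep -E "tcp|force|width"
$P '{"offset":[[-0.0039,-0.0009,0],[-0.0078,-0.0019,0],[-0.0117,-0.0028,0]],"twist":[0,0,0],"jaw":[20,20,20]}' | grep -E "tcp|force|width"
```

```text
tcp_pos: [0.6265, 0.0081, 0.2228]
wrist_force: [8.9, 3.1, 8.9]
gripper_width: 0.306
grasp_force: 35.5
tcp_pos: [0.6206, 0.0067, 0.2228]
wrist_force: [9.1, 2.3, 8.9]
gripper_width: 0.304
grasp_force: 35.6
tcp_pos: [0.6148, 0.0053, 0.2228]
wrist_force: [8.5, 3.0, 8.4]
gripper_width: 0.302
grasp_force: 35.6
```

```bash
P='python3 -m pendant'
$P '{"offset":[[-0.0078,-0.0019,0],[-0.0156,-0.0037,0],[-0.0234,-0.0056,0],[-0.0312,-0.0074,0],[-0.039,-0.0093,0]],"twist":[0,0,0,0,0],"jaw":[20,20,20,20,20]}' | grep -E "tcp|force|width"
$P '{"offset":[[-0.01,-0.0024,0],[-0.02,-0.0048,0],[-0.03,-0.0072,0],[-0.05,-0.012,0],[-0.07,-0.017,0]],"twist":[0,0,0,0,0],"jaw":[20,20,20,20,20]}' | grep -E "tcp|force|width"
python3 - <<'E'
from cell import *
import cv2
i=capture("scene")["image"][130:350,180:460]
cv2.imwrite("pics/s2.png",cv2.resize(i,None,fx=2.7,fy=2.7))
E
```

```text
tcp_pos: [0.5952, 0.0006, 0.2227]
wrist_force: [8.4, 1.6, 7.4]
gripper_width: 0.306
grasp_force: 35.6
tcp_pos: [0.5568, -0.008, 0.2208]
wrist_force: [0.2, 0.2, -3.1]
gripper_width: 0.305
grasp_force: 30.0
```

View pics/s2.png

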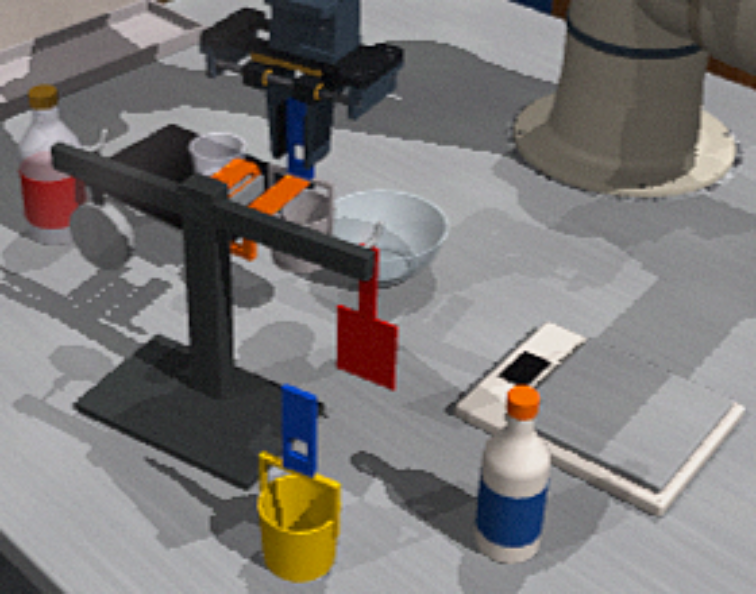

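The pail is off the peg and hanging upright (neck near (298,140) in the crop), and the wrist reads about 3 N of weight. Next I'll lift it and carry it to the scale.

```bash
P='python3 -m pendant'
$P '{"offset":[[0,0,0.03],[0,0,0.07],[0,0,0.11],[0,0,0.14],[0,0,0.16]],"twist":[0,0,0,0,0],"jaw":[20,20,20,20,20]}' | grep -E "tcp|force|width"
$P '{"offset":[[-0.008,0.03,0],[-0.02,0.07,0],[-0.035,0.12,0],[-0.05,0.17,0],[-0.065,0.22,0]],"twist":[0,0,0,0,0],"jaw":[20,20,20,20,20]}' | grep -E "tcp|force|width"
$P '{"offset":[[-0.015,0.05,0],[-0.03,0.1,0],[-0.045,0.15,0],[-0.06,0.2,0],[-0.075,0.25,0]],"twist":[0,0,0,0,0],"jaw":[20,20,20,20,20]}' | grep -E "tcp|force|width"
$P '{"offset":[[-0.015,0.05,0],[-0.03,0.1,0],[-0.043,0.14,0],[-0.053,0.17,0],[-0.056,0.178,0]],"twist":[0,0,0,0,0],"jaw":[20,20,20,20,20]}' | grep -E "tcp|force|width"
$P '{"offset":[[0,0,0],[0,0,0],[0,0,0]],"twist":[0,0,0],"jaw":[20,20,20]}' | grep -E "tcp|force|width"
```

```text
tcp_pos: [0.5578, -0.0081, 0.3027]
wrist_force: [1.5, -0.8, -3.1]
gripper_width: 0.303
grasp_force: 30.0
tcp_pos: [0.5244, 0.1028, 0.3007]
wrist_force: [0.3, 0.0, -3.0]
gripper_width: 0.306
grasp_force: 30.0
tcp_pos: [0.4869, 0.2279, 0.3008]
wrist_force: [0.7, -0.5, -3.3]
gripper_width: 0.307
grasp_force: 30.0
tcp_pos: [0.4587, 0.3177, 0.3007]
wrist_force: [0.6, -0.1, -2.6]
gripper_width: 0.303
grasp_force: 30.0
tcp_pos: [0.4602, 0.3151, 0.3011]
wrist_force: [0.6, -0.8, -2.7]
gripper_width: 0.308
grasp_force: 30.0
```

```bash
P='python3 -m pendant'
$P '{"offset":[[-0.002,0,-0.03],[-0.004,0,-0.08],[-0.004,0,-0.13],[-0.004,0,-0.17],[-0.004,0,-0.2]],"twist":[0,0,0,0,0],"jaw":[20,20,20,20,20]}' | grep -E "tcp|force|width"
$P '{"offset":[[0,0,-0.015],[0,0,-0.03],[0,0,-0.04],[0,0,-0.046],[0,0,-0.046]],"twist":[0,0,0,0,0],"jaw":[20,20,20,20,20]}' | grep -E "tcp|force|width"
$P '{"offset":[[0,0,0],[0,0,0],[0,0,-0.002],[0,0,-0.004],[0,0,-0.004]],"twist":[0,0,0,0,0],"jaw":[20,20,20,20,20]}' | grep -E "tcp|force|width"
python3 - <<'E'
from cell import *
import cv2
i=capture("scene")["image"][200:350,310:490]
cv2.imwrite("pics/s3.png",cv2.resize(i,None,fx=4,fy=4,interpolation=2))
E
```

```text
tcp_pos: [0.4578, 0.3147, 0.1996]
wrist_force: [0.3, 0.7, -2.6]
gripper_width: 0.304
grasp_force: 30.0
tcp_pos: [0.4582, 0.316, 0.1783]
wrist_force: [-0.5, 0.7, -2.2]
gripper_width: 0.304
grasp_force: 30.0
tcp_pos: [0.458, 0.3161, 0.1763]
wrist_force: [0.4, -0.2, -3.4]
gripper_width: 0.305
grasp_force: 30.0
```

View pics/s3.png

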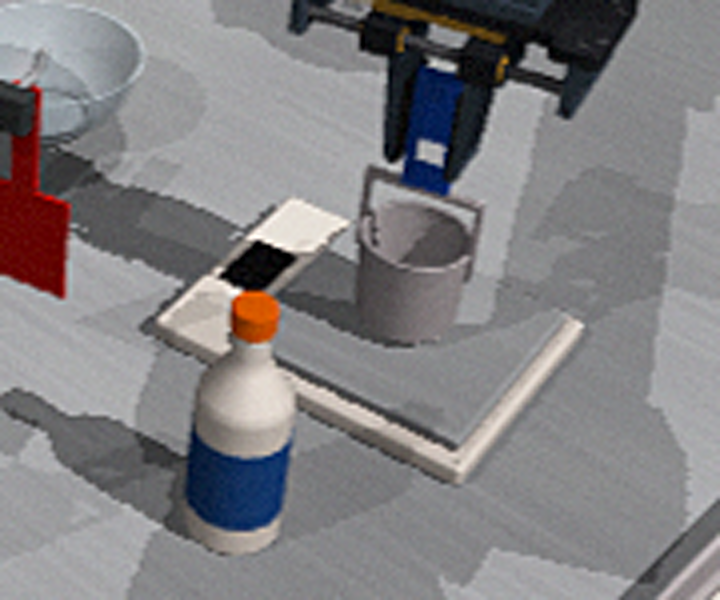

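The pail is upright just above the platform, its base near (405,335) in the crop. I'll lower it until it touches.

```bash
P='python3 -m pendant'
$P '{"offset":[[0,0,-0.002],[0,0,-0.004],[0,0,-0.006],[0,0,-0.008],[0,0,-0.01]],"twist":[0,0,0,0,0],"jaw":[20,20,20,20,20]}' | grep -E "tcp|force"
$P '{"offset":[[0,0,-0.001],[0,0,-0.002],[0,0,-0.002]],"twist":[0,0,0],"jaw":[20,20,20]}' | grep -E "tcp|force"
$P '{"offset":[[0,0,-0.001],[0,0,-0.002],[0,0,-0.002]],"twist":[0,0,0],"jaw":[20,20,20]}' | grep -E "tcp|force"
```

```text
tcp_pos: [0.458, 0.3161, 0.1712]
wrist_force: [-0.8, 0.9, -2.8]
grasp_force: 30.0
tcp_pos: [0.458, 0.316, 0.1702]
wrist_force: [0.2, -0.4, -3.1]
grasp_force: 30.0
tcp_pos: [0.458, 0.316, 0.1692]
wrist_force: [-0.4, 0.1, -2.7]
grasp_force: 30.0
```

```bash
P='python3 -m pendant'
$P '{"offset":[[0,0,-0.001],[0,0,-0.001],[0,0,-0.001]],"twist":[0,0,0],"jaw":[20,20,20]}' | grep -E "tcp|force"
$P '{"offset":[[0,0,-0.001],[0,0,-0.001],[0,0,-0.001]],"twist":[0,0,0],"jaw":[20,20,20]}' | grep -E "tcp|force"
$P '{"offset":[[0,0,-0.001],[0,0,-0.001],[0,0,-0.001]],"twist":[0,0,0],"jaw":[20,20,20]}' | grep -E "tcp|force"
```

```text
tcp_pos: [0.458, 0.316, 0.1688]
wrist_force: [-0.2, 0.2, -3.6]
grasp_force: 30.0
tcp_pos: [0.458, 0.316, 0.1683]
wrist_force: [-0.8, 1.0, -2.3]
grasp_force: 30.0
tcp_pos: [0.4581, 0.3161, 0.1682]
wrist_force: [-2.4, -1.9, 6.6]
grasp_force: 30.0
```

```bash
P='python3 -m pendant'
$P '{"offset":[[0,0,0.0006],[0,0,0.0006],[0,0,0.0006],[0,0,0.0006],[0,0,0.0006]],"twist":[0,0,0,0,0],"jaw":[20,20,27,30,36]}' | grep -E "tcp|force|width"
$P '{"offset":[[0,0,0],[0,0,0],[0,0,0],[0,0,0],[0,0,0]],"twist":[0,0,0,0,0],"jaw":[50,60,60,60,60]}' | grep -E "tcp|force|width"
$P '{"offset":[[0,0,0.02],[0,0,0.05],[0,0,0.1],[0,0,0.16],[0,0,0.22]],"twist":[0,0,0,0,0],"jaw":[60,60,60,60,60]}' | grep -E "tcp|force|width"
$P '{"offset":[[0,0,0.02],[0,0,0.02],[0,0,0.02],[0,0,0.02],[0,0,0.02]],"twist":[0,0,0,0,0],"jaw":[60,60,60,60,60]}' | grep -E "time|tcp|force|width"
python3 - <<'E'
from cell import *
import cv2
i=capture("scene")["image"][130:350,180:490]
cv2.imwrite("pics/s4.png",cv2.resize(i,None,fx=2.5,fy=2.5,interpolation=2))
E
```

```text
tcp_pos: [0.4581, 0.3161, 0.1681]
wrist_force: [-0.0, -0.1, 0.2]
gripper_width: 0.375
grasp_force: 0.0
tcp_pos: [0.4581, 0.3161, 0.1681]
wrist_force: [-0.6, -0.5, -0.4]
gripper_width: 0.654
grasp_force: 0.0
tcp_pos: [0.4577, 0.3159, 0.2799]
wrist_force: [0.8, -0.7, 0.5]
gripper_width: 0.664
grasp_force: 0.0
time: 16.0
tcp_pos: [0.4575, 0.3157, 0.2869]
wrist_force: [0.1, -0.4, 0.1]
gripper_width: 0.656
grasp_force: 0.0
```

View pics/s4.png

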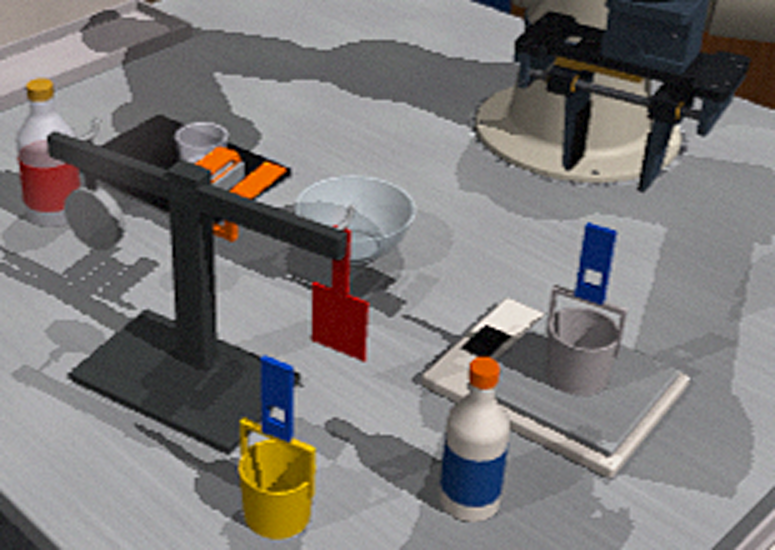

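The pail stands upright on the platform (base near (580,385) in the crop), the gripper is clear of it, and nothing else has moved.

```bash
python3 -c "
from cell import *
print(close_job())"
```

```text
the job is handed in; nothing more can be done
None
```

The blue-handled pail now stands upright and released at the middle of the scale platform, and the job is handed in at about 16 s; wrist readings stayed under 15 N, the last camera picture shows everything else in place, and the hand-in returned no verdict.

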